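# Find the socket that fits the cone cover's clamp nut

### The job

The largest socket has been left sitting loosely on one of the two nuts of the cone cover: first put it back, fully home, in its own slot of the socket rack (the slot marked with the largest hexagon) and let go of it. Then try the small and the medium socket on the nut it uncovered and push the one that fits - the smallest that goes on - fully down onto that nut, and finish while still holding it there in the gripper. At the end the other socket must stand in its own slot; leave the white cap on the other nut and all other things as they are.

Things in the scene. Friction and masses are not known exactly. Their poses are not given: they have to be found in the camera images.
- large_mid (a point): Round bright steel socket, 39 mm diameter, 60 mm tall, about 220 g, hexagon mouth down (29.0 mm across flats, 22 mm deep), square drive hole on top. Point: its centre, 30 mm above its foot; z up, x square to a pair of hexagon flats. Starts loose on one of the nuts; too big for both.
- small_mid (a point): Round bright steel socket, 26 mm diameter, 60 mm tall, about 110 g, hexagon mouth down (18.5 mm across flats, 22 mm deep), square drive hole on top. Point: its centre, 30 mm above its foot; z up, x square to a pair of hexagon flats. Fits the 17 mm nut when turned within 7 degrees of its flats (repeats every 60). Starts in its slot.
- medium_mid (a point): Round bright steel socket, 32 mm diameter, 60 mm tall, about 160 g, hexagon mouth down (23.5 mm across flats, 22 mm deep), square drive hole on top. Point: its centre, 30 mm above its foot; z up, x square to a pair of hexagon flats. Fits the 22 mm nut when turned within 5 degrees of its flats (repeats every 60); drops over the 17 mm one too, but is too big for it. Starts in its slot.
- slot_large_floor (a point): Slot of the large socket: round pocket, 42 mm diameter, 20 mm deep, in a dark block 90 x 60 mm marked with a white hexagon 27 mm across. Point: centre of the pocket's floor, 12 mm above the table, where the socket's foot goes; z up, x from the mark to the pocket, square to the row of four slots (64 mm apart, order varies). Empty at the start.
- slot_small_floor (a point): Slot of the small socket: round pocket, 29 mm diameter, 20 mm deep, in a dark block 90 x 60 mm marked with a white hexagon 17 mm across. Point: centre of the pocket's floor, 12 mm above the table, where the socket's foot goes; z up, x from the mark to the pocket, square to the row of four slots (64 mm apart, order varies). 
- slot_medium_floor (a point): Slot of the medium socket: round pocket, 35 mm diameter, 20 mm deep, in a dark block 90 x 60 mm marked with a white hexagon 22 mm across. Point: centre of the pocket's floor, 12 mm above the table, where the socket's foot goes; z up, x from the mark to the pocket, square to the row of four slots (64 mm apart, order varies). 
- nut_a_base (a point): Fixed dark hexagon nut on the cover plate. One of the two nuts is 17 mm across flats, the other 22; see or try which. 13 mm of hexagon, then a 4 mm conical bevel. Point: centre of its underside, at the plate's top, 30 mm above the table; z up, x square to a pair of flats. A socket fully on has its foot here; one too small stops about 15 mm higher. Starts under the large socket or the cap.
- nut_b_base (a point): Fixed dark hexagon nut on the cover plate. One of the two nuts is 17 mm across flats, the other 22; see or try which. 13 mm of hexagon, then a 4 mm conical bevel. Point: centre of its underside, at the plate's top, 30 mm above the table; z up, x square to a pair of flats. A socket fully on has its foot here; one too small stops about 15 mm higher. Starts under the large socket or the cap.
- cap_top (a point): White plastic cap, 35 mm in diameter and 24 mm tall, standing over the nut that is not to be worked on. The point is the centre of its top, 54 mm above the table. Leave it there.
- cover: Fixed cover plate, 150 x 220 mm, its top 30 mm above the table, a nut 60 mm either side of its centre along y, and between them a copper cone 62 mm wide, 20 mm high. Origin at table level, under the centre; z up.
- rack: Grey base strip of the socket rack, 110 x 270 mm, 6 mm thick, under the four slot blocks, whose tops are 32 mm above the table. The fourth slot (22 mm pocket, smallest hexagon, 12 mm) stays empty. Origin on its underside; y along the row.
- wrench: Open-ended wrench lying flat, 160 mm long; bystander.
- driver: Screwdriver with grey handle lying flat, 170 mm long; bystander.
- reagent: White bottle, 64 mm in diameter, 140 mm tall, origin at its foot; bystander.
- beaker: Glass beaker, 68 mm in diameter, 85 mm tall, origin at its foot; bystander.
- spare_cone: Spare copper cone, 44 mm in diameter, 18 mm tall, on the table; bystander.
- collar: Aluminium ring, 40 mm in diameter, 10 mm tall; bystander.
- jar: Brown glass jar with black cap, 52 mm in diameter, 60 mm tall, origin at its foot; bystander.
There are look-alikes about, which are no part of the job. What is shaped like the part that bears medium_mid but red is not meant. What is shaped like the part that bears large_mid but green is not meant.

How it is judged (in metres and radians):
On the way:
1. the large socket stands fully home in its own slot, let go (z of large_mid in the frame of slot_large_floor between 0.026 and 0.034 m and horizontal distance between large_mid and slot_large_floor below 0.006 m and angle between large_mid's own z axis and vertical below 0.12 rad and contact force between the fingers and large below 0.1 N), for 0.2 s.
At the end, for the whole second after the job is handed in: The large and the unused socket stand home in their own slots (6 mm across, 4 mm in height, tilt 0.12 rad), untouched; the socket that matches the uncovered nut is fully on it (foot within 4 mm of the plate, 5 mm off-axis, tilt 0.10 rad), gripped with over 2 N (all of step 1 and ((horizontal distance between nut_a_base and cap_top above 0.06 m and z of small_mid in the frame of nut_a_base between 0.026 and 0.034 m and horizontal distance between small_mid and nut_a_base below 0.005 m and angle between small_mid's own z axis and vertical below 0.1 rad and contact force between the fingers and small above 2 N and z of medium_mid in the frame of slot_medium_floor between 0.026 and 0.034 m and horizontal distance between medium_mid and slot_medium_floor below 0.006 m and angle between medium_mid's own z axis and vertical below 0.12 rad and contact force between the fingers and medium below 0.1 N) or (horizontal distance between nut_b_base and cap_top above 0.06 m and z of medium_mid in the frame of nut_b_base between 0.026 and 0.034 m and horizontal distance between medium_mid and nut_b_base below 0.005 m and angle between medium_mid's own z axis and vertical below 0.1 rad and contact force between the fingers and medium above 2 N and z of small_mid in the frame of slot_small_floor between 0.026 and 0.034 m and horizontal distance between small_mid and slot_small_floor below 0.006 m and angle between small_mid's own z axis and vertical below 0.12 rad and contact force between the fingers and small below 0.1 N))); the arm keeps its last pose, push and grip.
It fails at once if the white cap on the other nut is moved more than 10 mm (distance of cap_top from where it was at the start of the episode above 0.01 m).
It fails at once if a bystander is moved more than 30 mm (distance of any of wrench, driver, reagent, beaker, spare_cone, collar, jar from where it was at the start of the episode above 0.03 m).
It also fails if it takes over 72 s, if anything falls off the work surface, if the arm or the gripper's body presses on something with over 40 N, if the wrist force passes 120 N, or if a joint passes its speed limit or range.

### The arm

A 7-joint arm with a two-finger parallel gripper is mounted at the origin on the work surface. World frame = base frame: x ahead of the robot, y to its left, z up, the work surface at z = 0. Lengths are in m, angles in degrees, forces in N, time in s.
With the tool pointing down it reaches from about 0.4 to 0.85 m from the base axis. Payload 4.5 kg.
Tool frame: the origin (TCP) lies at the centre of the arm's flange, where the gripper is bolted on; the fingertips stand 173 mm ahead of it and the grasp point (between the pads) lies 155 mm ahead of it; y points along the fingers, z is the direction in which the jaws open and shut, and the axes are right-handed (so a half turn about y gives the same grasp; the last joint's range is limited). The gripper opens to 85 mm and grips with 20 to 120 N. Pads are 22 mm wide; open, the fingers measure 114 mm over their backs; the gripper's body (76 mm by 85 mm) begins 54 mm behind the grasp point. The pads swing forward as they close: fully open they stand 13 mm farther back than shut.
Start: joints at [66.853, 39.483, -11.15, 89.685, 9.013, 51.709, -12.324], TCP at [0.265, -0.566, 0.405] pointing down, gripper open.
Joint ranges: [-172.22, 172.22], [-26.19, 119.32], [-84.43, 86.54], [7.71, 146.69], [-57.33, 237.33], [2.42, 119.75], [-152.13, 152.13]. Speed limits (degrees/s): [147.25, 147.25, 180, 180, 180, 180, 180].

### API

Orientations are given as a 3x3 rotation matrix whose columns are the frame's x, y, z axes.
In Python, from plant import env gives the robot as it stands.
- The arm moves only by the tool send_rows, never from a script. Its argument "steps" is a list of rows, each a list of 4 numbers: the shift along the world's x, y, z in cm, then the turn about the world's z in rad. In form: [[dx, dy, dz, turn], ...]. A call has exactly 10 rows; each row is the pose to reach, as a shift and turn from the pose measured when the call began; what a row does not reach only later rows make up. A row lasts 1/8 s, in which the tool goes at most 62.5 mm and 10.7 degrees, less where a joint would pass 70% of its speed; a pose out of reach is approached as far as the arm can. A call with a gripper value outside its range is refused whole. "gripper" is the gripper command: -1 is shut, 1 is fully open, values between are in proportion, set as the call begins (left out, the last holds). The fingers move at their own pace and stop on an object; the grip force is fixed at half the most. Time passes only in rows, so rows that repeat a pose let the fingers close, or fill a call up. It gives the time, the measured TCP pose, the force and the opening at its end, in the units of the state.
- env.state(): the state, without advancing time (a new reading comes with each control period).
- env.camera(name): name is "scene" or "top" or "wrist"; returns (picture, depth): 420x560x3 uint8, blue, green, red; 420x560 float32, m along the optical axis (not along the pixel's ray), 0 where there is no reading.
- env.get_calibration(name): a dict with "mtx" (3x3 intrinsics, pixels), "dist" ([k1, k2, p1, p2, k3] as OpenCV has them; the pictures are not rectified), "position" and "attitude" of the camera in the world. Camera axes: x right, y down, z forward; pixel columns grow to the right and rows downward; lengths in m; the calibration is good to about 2 mm. A picture is of the moment at which its call begins: read the wrist's pose just before it. get_calibration takes no time and is no camera call; for the wrist camera it gives the pose at the moment of the call.
- env.close_job(): hands the job in, once; it reports no verdict.
Trained networks look in the newest picture that a camera, given by its name, has taken for a name from the list of things; names that differ only in an ending like _2 or _b are one class to them, and where a whole thing is asked for, a point or a joint stands for the part that bears it (a point fixed in the world has none). Each returns a list of dicts, best first, with "conf" (0 to 1); they miss things now and then, are a little off and sometimes report something else, mostly with a low value. They report only what shows in the picture. A call takes as long as a camera call. They do not tell look-alikes from the thing itself.
- env.regions_of(name, camera): "pixels" (420x560 bool, what is visible of it) and "rect" ([left, top, right, bottom] in pixels, round what is visible of it).
The state is a dict: "clock": time; "joint_positions": joint angles; "joint_velocities": joint speeds; "effort": joint torques, N m; "position": TCP position; "ee_rot": TCP orientation; "force": force on the tool from outside, world axes, zero at the start; "torque": the same for the moment, N m; "gripper_width": finger opening in m.
Only numpy, scipy, OpenCV 4.12 (cv2) and the standard library are available. Lean on these libraries where they do the work, as an engineer would, in place of code of your own. Each camera call takes 0.05 s, during which the arm holds its last target.

## Working session

There is one attempt and no reset: what is moved stays moved. The work goes in short steps, Python scripts to look and compute and a tool call to move; the robot and the scene stay as the last step left them, time stands still between calls to the robot, and variables do not carry over. Pictures are saved under pics/ and viewed, and the job is handed in when it is done.

Besides the shell and the picture viewer there is one more tool, called after ">>>" by a JSON object that holds its "method" and its "body". send_rows: Moves the arm, as the interface text tells. Its arguments: {"type":"object","properties":{"steps":{"type":"array"},"gripper":{"type":"number"}},"required":["steps"]}

```bash
mkdir -p pics; ls
cat > h.py <<'E'
import numpy as np,cv2
from plant import env
def cam(n,f=None):
    c=env.get_calibration(n); p,d=env.camera(n)
    if f: cv2.imwrite('pics/'+f,p)
    return p,d,c
E
python3 - <<'E'
from h import *
s=env.state(); print(s['clock'],s['position'],s['ee_rot'],s['force'],s['gripper_width'])
for n in ['top','scene','wrist']:
    p,d,c=cam(n,n+'0.png'); np.savez('pics/'+n+'0.npz',p=p,d=d,**{k:np.array(v) for k,v in c.items()})
    print(n,c)
print(env.state()['clock'])
E
```

```text
pics
0.0 [ 0.26479558 -0.56575798  0.40386418] [[-9.05660975e-01 -8.96070146e-04  4.24001646e-01]
 [-4.24002580e-01  1.66969426e-03 -9.05659442e-01]
 [ 1.03581273e-04 -9.99998205e-01 -1.89211299e-03]] [-0.03023575  0.6068764  -0.02277327] 0.08546014293405278
top {'mtx': array([[426.97303744,   0.        , 273.93437873],
       [  0.        , 426.97303744, 221.07956531],
       [  0.        ,   0.        ,   1.        ]]), 'dist': array([-0.05573302,  0.        ,  0.        ,  0.        ,  0.        ]), 'position': array([ 0.41002875, -0.02320992,  0.90058479]), 'attitude': array([[-0.01367393, -0.9824866 ,  0.18583084],
       [-0.99951767,  0.01861296,  0.02485944],
       [-0.02788293, -0.18540129, -0.98226723]])}
scene {'mtx': array([[431.88366209,   0.        , 285.7947463 ],
       [  0.        , 431.88366209, 213.14662787],
       [  0.        ,   0.        ,   1.        ]]), 'dist': array([-0.01370377,  0.        ,  0.        ,  0.        ,  0.        ]), 'position': array([ 0.85120667, -0.49274561,  0.79329183]), 'attitude': array([[ 0.84720229,  0.41176883, -0.33570032],
       [ 0.53123273, -0.66411743,  0.52606066],
       [-0.00632905, -0.6240148 , -0.78138689]])}
wrist {'mtx': array([[290.34875911,   0.        , 276.21052142],
       [  0.        , 290.34875911, 210.6382402 ],
       [  0.        ,   0.        ,   1.        ]]), 'dist': array([-0.05747537,  0.        ,  0.        ,  0.        ,  0.        ]), 'position': array([ 0.32584584, -0.53688974,  0.37279398]), 'attitude': array([[ 0.4238196 , -0.87246901, -0.24325866],
       [-0.90574452, -0.40882602, -0.11175041],
       [-0.0019517 ,  0.26769221, -0.9635025 ]])}
0.15
```

View pics/top0.png

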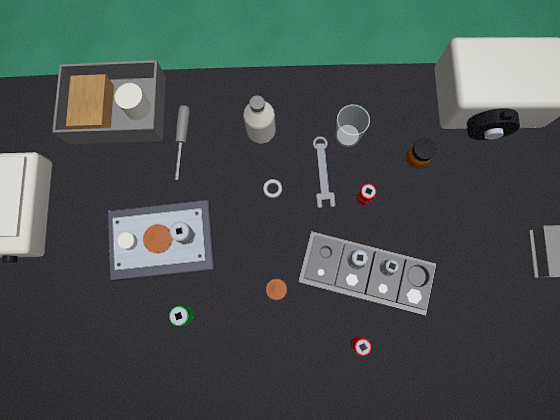

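View pics/scene0.png

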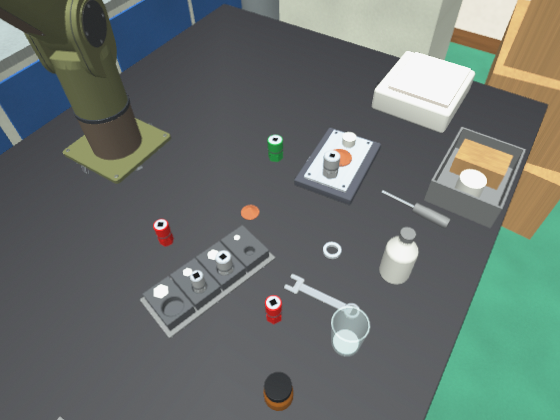

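View pics/wrist0.png

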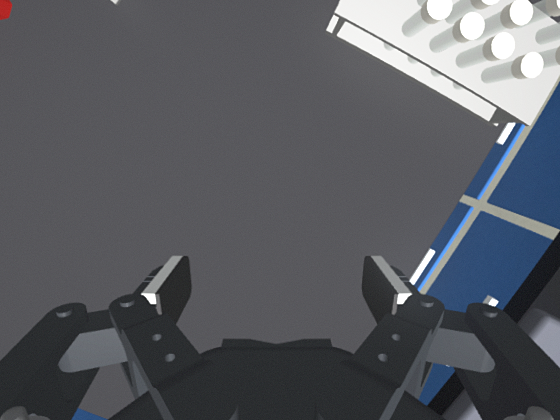

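Top picture: steel sockets are the large one at (180,233) on the cover, the medium at (359,258) and the small at (391,266). The empty large slot is at (416,274). Look-alikes are red at (367,193) and (362,347), and green at (179,316).

```bash
cat >> h.py <<'E'
def pix2w(c,u,v,z):
    n=cv2.undistortPoints(np.array([[[u,v]]],float),c['mtx'],c['dist'])[0,0]
    r=np.array(c['attitude'])@np.array([n[0],n[1],1.]); o=np.array(c['position'])
    return o+r*(z-o[2])/r[2]
def cloud(d,c):
    v,u=np.nonzero(d>0); z=d[v,u]
    n=cv2.undistortPoints(np.stack([u,v],1).astype(float)[:,None],c['mtx'],c['dist'])[:,0]
    P=(np.c_[n,np.ones(len(n))]*z[:,None])@np.array(c['attitude']).T+np.array(c['position'])
    out=np.full(d.shape+(3,),np.nan); out[v,u]=P; return out
E
python3 - <<'E'
from h import *
L={}
for n in ['top','scene']:
    p,d,c=cam(n); L[n]=(p,d,c); P=cloud(d,c)
    for nm in ['large_mid','medium_mid','small_mid','cap_top','cover','rack','slot_large_floor']:
        for r in env.regions_of(nm,n)[:5]:
            m=r['pixels']; q=P[m]; q=q[~np.isnan(q[:,0])]
            zt=np.percentile(q[:,2],97) if len(q) else 0
            t=q[q[:,2]>zt-.006] if len(q) else np.zeros((1,3))
            print(n,nm,round(r['conf'],2),np.round(r['rect']),'top z',round(zt,3),'c',t[:,:2].mean(0).round(4),len(t), p[m].mean(0).round())
p=L['top'][0]
cv2.imwrite('pics/c1.png',cv2.resize(p[190:330,100:240],None,fx=4,fy=4,interpolation=2))
cv2.imwrite('pics/c2.png',cv2.resize(p[220:320,295:445],None,fx=5,fy=5,interpolation=2))
E
```

```text
top large_mid 0.92 [170. 305. 197. 327.] top z 0.063 c [0.385  0.1862] 305 [122. 144. 103.]
top large_mid 0.66 [170. 224. 197. 242.] top z 0.093 c [0.5465 0.181 ] 292 [149. 143. 140.]
top medium_mid 0.71 [359. 187. 373. 206.] top z 0.063 c [ 0.6264 -0.1926] 187 [ 86.  83. 140.]
top medium_mid 0.7 [244.  96. 274. 145.] top z 0.141 c [0.7875 0.0263] 166 [140. 144. 145.]
top medium_mid 0.61 [351. 334. 370. 355.] top z 0.063 c [ 0.3228 -0.1668] 218 [105. 102. 152.]
top medium_mid 0.58 [349. 249. 368. 266.] top z 0.076 c [ 0.4916 -0.1665] 184 [143. 137. 134.]
top small_mid 0.79 [381. 258. 397. 271.] top z 0.076 c [ 0.4751 -0.2285] 138 [119. 115. 113.]
top cap_top 0.72 [118. 233. 139. 250.] top z 0.056 c [0.5369 0.3011] 208 [195. 200. 200.]
top cover 0.75 [108. 199. 215. 281.] top z 0.041 c [0.5413 0.2404] 535 [149. 144. 147.]
top rack 0.93 [297. 231. 427. 315.] top z 0.009 c [ 0.4512 -0.1637] 879 [160. 160. 161.]
top slot_large_floor 0.9 [396. 256. 436. 312.] top z 0.035 c [ 0.435 -0.284] 1000 [142. 139. 139.]
scene large_mid 0.76 [323. 151. 339. 180.] top z 0.091 c [0.5492 0.1805] 161 [1
[... 273 characters left out ...]
-0.1686] 145 [ 81.  82. 166.]
scene medium_mid 0.63 [265. 295. 284. 323.] top z 0.062 c [ 0.6291 -0.1939] 209 [101. 100. 177.]
scene small_mid 0.67 [193. 271. 209. 296.] top z 0.074 c [ 0.4771 -0.2296] 119 [146. 145. 139.]
scene cap_top 0.68 [340. 132. 354. 146.] top z 0.055 c [0.538  0.2998] 106 [217. 221. 218.]
scene cover 0.78 [296. 131. 383. 202.] top z 0.037 c [0.5487 0.2375] 344 [177. 173. 172.]
scene rack 0.83 [139. 251. 277. 337.] top z 0.009 c [ 0.4931 -0.2374] 906 [156. 156. 152.]
scene slot_large_floor 0.84 [144. 279. 195. 329.] top z 0.034 c [ 0.4403 -0.2849] 914 [134. 131. 127.]
scene slot_large_floor 0.4 [331. 309. 374. 356.] top z 0.085 c [ 0.7751 -0.1666] 220 [189. 190. 176.]
```

View pics/c1.png

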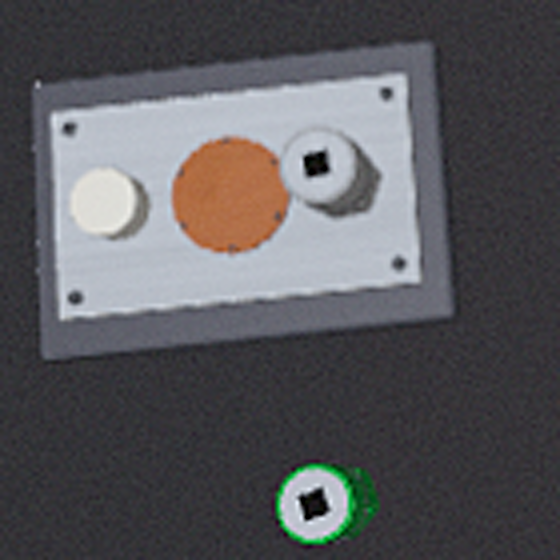

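View pics/c2.png

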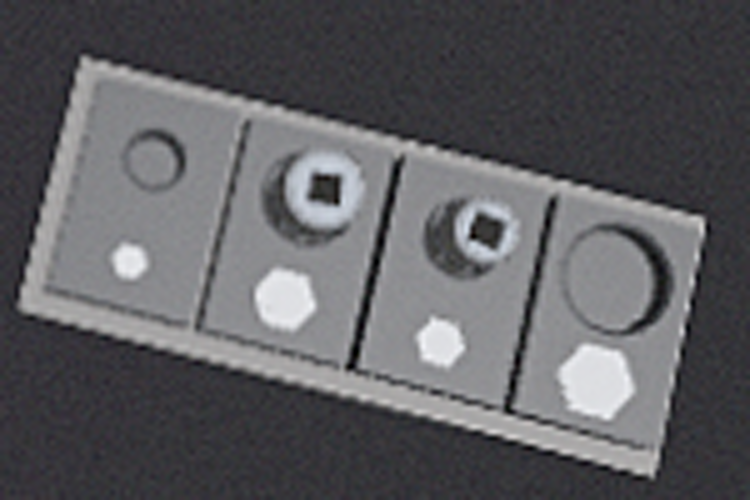

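>>> {"method": "send_rows", "body": {"steps": [[6,10,0,0.18],[10,20,0,0.36],[13,28,-1,0.54],[16,36,-2,0.7],[18,44,-3,0.85],[20,51,-4,1.0],[22,58,-5,1.1],[24,64,-5,1.2],[26.5,70,-5,1.22],[28,74,-5,1.22]], "gripper": 1}}

```text
clock: 2.2
position: [0.4897, 0.0156, 0.3637]
ee_rot: [[0.087, 0.001, 0.996], [-0.996, -0.0, 0.087], [0.0, -1.0, 0.001]]
force: [1.5, -1.4, 0.7]
gripper_width: 0.0854
```

>>> {"method": "send_rows", "body": {"steps": [[2,6,-1,0],[4,12,-1.5,0],[5.8,16.6,-2,0],[5.8,16.6,-2,0],[5.8,16.6,-2,0],[5.8,16.6,-2,0],[5.8,16.6,-2,0],[5.8,16.6,-2,0],[5.8,16.6,-2,0],[5.8,16.6,-2,0]], "gripper": 1}}

```text
clock: 3.45
position: [0.5477, 0.1816, 0.3437]
ee_rot: [[0.087, 0.001, 0.996], [-0.996, -0.0, 0.087], [0.0, -1.0, 0.001]]
force: [-0.7, -0.4, -0.2]
gripper_width: 0.0853
```

Run:
```python
from h import *
s=env.state(); print(s['clock'],s['position'],s['joint_positions'])
p,d,c=cam('wrist','w1.png'); P=cloud(d,c); np.save('pics/w1c.npy',P)
for nm in ['large_mid']:
  for r in env.regions_of(nm,'wrist')[:3]:
    q=P[r['pixels']]; q=q[~np.isnan(q[:,0])]; zt=np.percentile(q[:,2],95); t=q[abs(q[:,2]-zt)<.004]
    print(nm,r['conf'],r['rect'],zt,t[:,:2].mean(0),(t[:,:2].min(0)+t[:,:2].max(0))/2)
```

```text
3.45 [0.54765779 0.18159271 0.34372212] [ -9.66223708  41.59944471 -22.8017844  101.30652096  22.81684538
  41.66459024 -39.58374165]
large_mid 0.82 [78.6, 160.7, 145.7, 208.6] 0.06112732858268273 [0.38682994 0.18869996] [0.38598259 0.18832062]
large_mid 0.79 [256.1, 180.3, 299.6, 236.3] 0.09111169152732526 [0.54792608 0.18472998] [0.54809267 0.18423944]
```

View pics/w1.png

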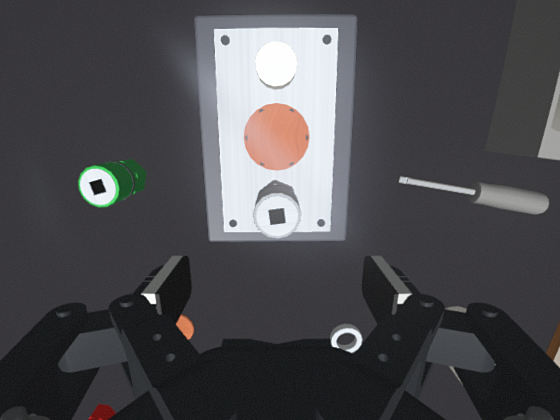

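Run:
```python
from h import *
p=cv2.imread('pics/w1.png'); cv2.imwrite('pics/w1c.png',cv2.resize(p[160:260,220:340],None,fx=6,fy=6,interpolation=2))
c=env.get_calibration('wrist')
P=np.load('pics/w1c.npy')
# plate + cap from w1
for (u,v,z) in [(277,215,.09),(276,62,.054),(276,136,.03),(225,40,.03),(327,39,.03),(234,223,.03),(321,223,.03)]:
    print(u,v,pix2w(c,u,v,z).round(4), P[v,u].round(4))
print(P[170:260:4,277].round(4))
```

```text
277 215 [0.5479 0.1842 0.09  ] [0.5479 0.1844 0.091 ]
276 62 [0.5368 0.3038 0.054 ] [0.5368 0.304  0.0528]
276 136 [0.5419 0.2441 0.03  ] [0.5419 0.2444 0.0489]
225 40 [0.4897 0.3234 0.03  ] [0.4899 0.3231 0.0308]
327 39 [0.5796 0.3321 0.03  ] [0.5792 0.3311 0.033 ]
234 223 [0.5066 0.1543 0.03  ] [0.5066 0.1543 0.0301]
321 223 [0.5953 0.162  0.03  ] [0.5951 0.1622 0.0309]
[[ 5.456e-01  2.126e-01  3.460e-02]
 [ 5.461e-01  2.080e-01  2.930e-02]
 [ 5.464e-01  2.041e-01  2.960e-02]
 [ 5.465e-01  2.022e-01  4.130e-02]
 [ 5.465e-01  2.022e-01  6.190e-02]
 [ 5.464e-01  2.025e-01  8.090e-02]
 [ 5.465e-01  2.012e-01  9.000e-02]
 [ 5.467e-01  1.982e-01  9.090e-02]
 [ 5.470e-01  1.950e-01  9.110e-02]
 [ 5.473e-01  1.916e-01  9.040e-02]
 [ 5.476e-01  1.884e-01  9.060e-02]
 [ 5.479e-01  1.850e-01  9.040e-02]
 [ 5.481e-01  1.820e-01  9.140e-02]
 [ 5.484e-01  1.784e-01  9.040e-02]
 [ 5.488e-01  1.749e-01  9.010e-02]
 [ 5.490e-01  1.717e-01  9.070e-02]
 [ 5.494e-01  1.678e-01  8.940e-02]
 [ 5.521e-01  1.386e-01  2.160e-02]
 [ 5.534e-01  1.253e-01 -4.000e-04]
 [ 5.538e-01  1.206e-01  3.000e-04]
 [ 5.543e-01  1.153e-01 -5.000e-04]
 [ 5.547e-01  1.100e-01 -1.000e-03]
 [ 5.552e-01  1.048e-01 -1.500e-03]]
```

View pics/w1c.png

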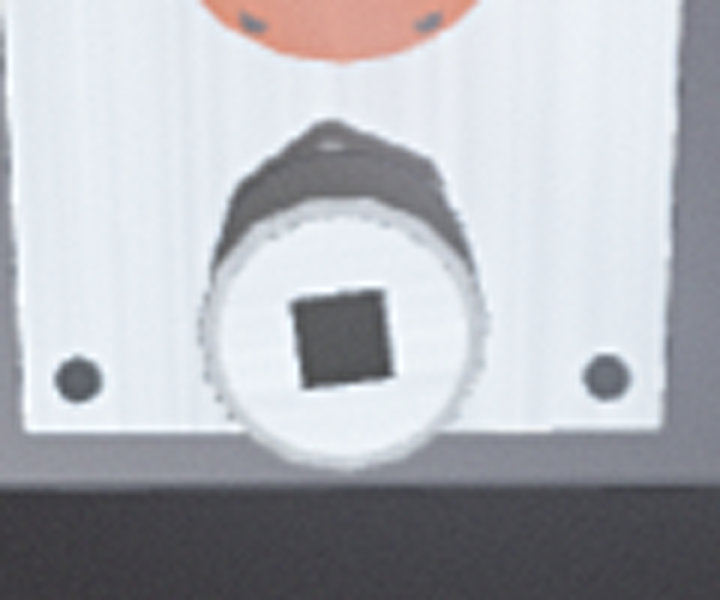

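>>> {"method": "send_rows", "body": {"steps": [[0.05,0.1,-4,0],[0.05,0.1,-8,0],[0.05,0.1,-11,0],[0.05,0.1,-12,0],[0.05,0.1,-12,0],[0.05,0.1,-12,0],[0.05,0.1,-12,0],[0.05,0.1,-12,0],[0.05,0.1,-12,0],[0.05,0.1,-12,0]], "gripper": 1}}

```text
clock: 4.8
position: [0.5481, 0.1827, 0.2238]
ee_rot: [[0.087, 0.001, 0.996], [-0.996, -0.0, 0.087], [0.0, -1.0, 0.001]]
force: [0.5, -0.5, -0.8]
gripper_width: 0.0854
```

>>> {"method": "send_rows", "body": {"steps": [[0,0,0,0],[0,0,0,0],[0,0,0,0],[0,0,0,0],[0,0,0,0],[0,0,0,0],[0,0,0,0],[0,0,0,0],[0,0,0,0],[0,0,0,0]], "gripper": -1}}

```text
clock: 6.05
position: [0.5481, 0.1826, 0.224]
ee_rot: [[0.087, 0.001, 0.996], [-0.996, -0.0, 0.087], [0.0, -1.0, 0.001]]
force: [-1.5, -0.1, 5.7]
gripper_width: 0.0374
```

Run:
```python
from h import *
s=env.state(); print(s['clock'],s['position'],s['gripper_width'],s['force'])
p,d,c=cam('wrist','w2.png')
```

```text
6.05 [0.54809143 0.18264719 0.22396856] 0.03743189720154048 [-1.5120913  -0.05394575  5.67888276]
```

View pics/w2.png

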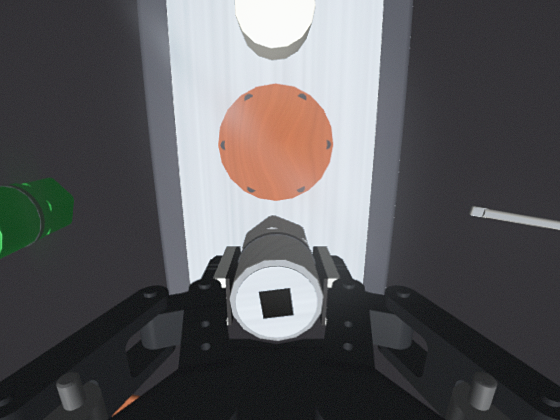

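>>> {"method": "send_rows", "body": {"steps": [[0,0,2,0],[0,0,6,0],[-0.5,-4,10,-0.03],[-2,-9.5,10,-0.1],[-3,-15,10,-0.2],[-4,-20.5,10,-0.3],[-5,-26,10,-0.35],[-6,-31.5,10,-0.35],[-7,-37,10,-0.35],[-8,-42.5,10,-0.35]]}}

```text
clock: 7.35
position: [0.4675, -0.2442, 0.3233]
ee_rot: [[-0.26, 0.0, 0.966], [-0.966, -0.0, -0.26], [-0.0, -1.0, 0.0]]
force: [0.5, -0.7, -2.9]
gripper_width: 0.038
```

>>> {"method": "send_rows", "body": {"steps": [[-1.5,-5,0,0],[-2.5,-10,0,0],[-3,-13,0,0],[-3,-14,0,0],[-3,-14,0,0],[-3,-14,0,0],[-3,-14,0,0],[-3,-14,0,0],[-3,-14,0,0],[-3,-14,0,0]]}}

```text
clock: 8.6
position: [0.4375, -0.3841, 0.3234]
ee_rot: [[-0.26, 0.0, 0.966], [-0.966, -0.0, -0.26], [0.0, -1.0, 0.0]]
force: [-0.2, -0.8, -2.4]
gripper_width: 0.0381
```

Run:
```python
from h import *
s=env.state(); print(s['clock'],s['position'],s['gripper_width'],s['force'],s['ee_rot'][:,2])
p,d,c=cam('wrist','w3.png'); np.savez('pics/w3.npz',d=d,**{k:np.array(v) for k,v in c.items()})
p,d,c=cam('top','t3.png'); np.savez('pics/t3.npz',d=d,**{k:np.array(v) for k,v in c.items()})
```

```text
8.6 [ 0.43753253 -0.38411382  0.32337593] 0.038099341002329756 [-0.21018911 -0.78932909 -2.44330956] [ 9.65608631e-01 -2.59999746e-01  3.22366294e-04]
```

View pics/w3.png

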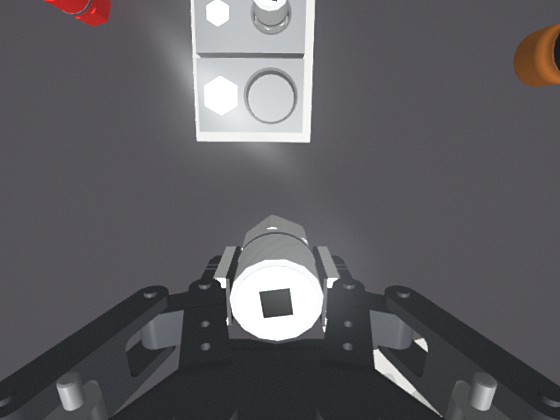

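View pics/t3.png

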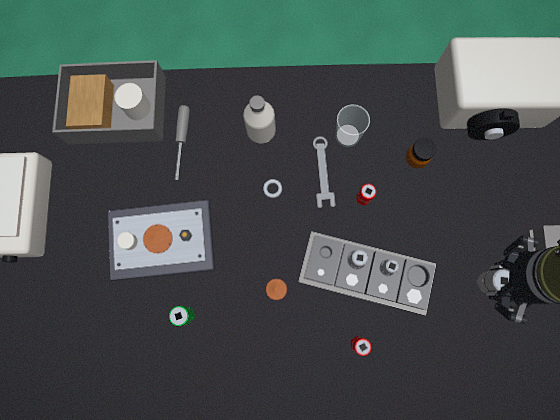

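```bash
cat >> h.py <<'E'
def load(f): 
    z=np.load(f); return z['d'],{k:z[k] for k in ['mtx','dist','position','attitude']}
def fitmask(m,c,z):
    cs,_=cv2.findContours(m.astype(np.uint8),cv2.RETR_EXTERNAL,cv2.CHAIN_APPROX_NONE)
    k=max(cs,key=cv2.contourArea)
    w=np.array([pix2w(c,u,v,z)[:2] for u,v in k[:,0]])
    # circle fit
    A=np.c_[2*w,np.ones(len(w))]; s=np.linalg.lstsq(A,(w**2).sum(1),rcond=None)[0]
    return s[:2],np.sqrt(s[2]+s[:2]@s[:2]),len(w),cv2.boundingRect(k)
E
python3 - <<'E'
from h import *
p=cv2.imread('pics/w3.png')
d,c=load('pics/w3.npz'); P=cloud(d,c)
print('ztop',P[320,275],P[290,300],P[97,271],P[70,220])
m=np.zeros(d.shape,bool); m[255:345,225:330]=True
ms=m&(abs(P[...,2]-.1895)<.006); 
print('held',fitmask(ms,c,.1895))
g=p.astype(int).sum(2)/3
m=np.zeros(d.shape,bool); m[62:132,240:300]=True
for thr in (.020,.024,.028):
    print('slot',fitmask(m&(P[...,2]<thr),c,.032))
cv2.imwrite('pics/w3c.png',np.hstack([cv2.resize(p[50:140,190:310],None,fx=3.2,fy=3.2,interpolation=2),cv2.resize(p[240:350,220:340],None,fx=2.6,fy=2.6,interpolation=2)[:288]]))
s=env.state()['position']; print(s)
# mark hex centre
mk=np.zeros(d.shape,bool); mk[70:125,200:240]=True
print('mark',fitmask(mk&(g>225),c,.032))
# top cam
d,c=load('pics/t3.npz'); P=cloud(d,c)
m=np.zeros(d.shape,bool); m[258:295,402:432]=True
for thr in (.020,.024,.028): print('slot top',fitmask(m&(P[...,2]<thr),c,.032))
E
```

```text
ztop [ 0.43483648 -0.39102936  0.18990839] [ 0.44805702 -0.38050121  0.18921112] [ 0.4580322  -0.28872264  0.01218087] [ 0.42241301 -0.25865978  0.03086841]
held (array([ 0.43790262, -0.38186882]), np.float64(0.020433979698193484), 382, (225, 255, 105, 86))
slot (array([ 0.45743888, -0.29104177]), np.float64(0.019685270437416243), 136, (247, 73, 48, 49))
slot (array([ 0.45742068, -0.29064087]), np.float64(0.020001832859952804), 136, (247, 72, 48, 50))
slot (array([ 0.45747404, -0.29018945]), np.float64(0.02033295271721503), 140, (246, 70, 50, 52))Traceback (most recent call last):
  File "<stdin>", line 12, in <module>
    return _nx.concatenate(arrs, 1, dtype=dtype, casting=casting)
           ~~~~~~~~~~~~~~~^^^^^^^^^^^^^^^^^^^^^^^^^^^^^^^^^^^^^^^
ValueError: all the input array dimensions except for the concatenation axis must match exactly, but along dimension 0, the array at index 0 has size 288 and the array at index 1 has size 286
```

Run:
```python
from h import *
p=cv2.imread('pics/w3.png')
d,c=load('pics/w3.npz'); P=cloud(d,c); g=p.astype(int).mean(2)
cv2.imwrite('pics/w3a.png',cv2.resize(p[60:135,190:310],None,fx=6,fy=6,interpolation=2))
cv2.imwrite('pics/w3b.png',cv2.resize(p[240:350,220:340],None,fx=5,fy=5,interpolation=2))
m=np.zeros(d.shape,bool); m[255:345,225:330]=True
mk=np.zeros(d.shape,bool); mk[70:125,200:240]=True
for t in (150,180,210): print('held',t,fitmask(m&(g>t)&(abs(P[...,2]-.1895)<.006),c,.1895)); print('mark',fitmask(mk&(g>t+20),c,.032))
d,c=load('pics/t3.npz'); P=cloud(d,c)
m=np.zeros(d.shape,bool); m[258:295,402:432]=True
for thr in (.020,.024,.028): print('slot top',fitmask(m&(P[...,2]<thr),c,.032))
```

```text
held 150 (array([ 0.43757258, -0.38262169]), np.float64(0.018753714812283852), 250, (229, 258, 95, 83))
mark (array([ 0.41549332, -0.27971363]), np.float64(0.022164177951106864), 186, (200, 70, 40, 55))
held 180 (array([ 0.43751406, -0.3827518 ]), np.float64(0.01862458140295957), 246, (230, 259, 94, 82))
mark (array([ 0.41549332, -0.27971363]), np.float64(0.022164177951106864), 186, (200, 70, 40, 55))
held 210 (array([ 0.43749696, -0.38280541]), np.float64(0.01853750066346265), 245, (230, 260, 93, 81))
mark (array([ 0.41791103, -0.28142684]), np.float64(0.016177368421477878), 129, (204, 76, 36, 47))
slot top (array([ 0.45716344, -0.28823198]), np.float64(0.01852166967480845), 53, (408, 266, 19, 20))
slot top (array([ 0.45732216, -0.2889585 ]), np.float64(0.019005691699920575), 55, (408, 265, 20, 21))
slot top (array([ 0.45730993, -0.28954813]), np.float64(0.019419703092629984), 56, (408, 265, 20, 21))
```

View pics/w3a.png

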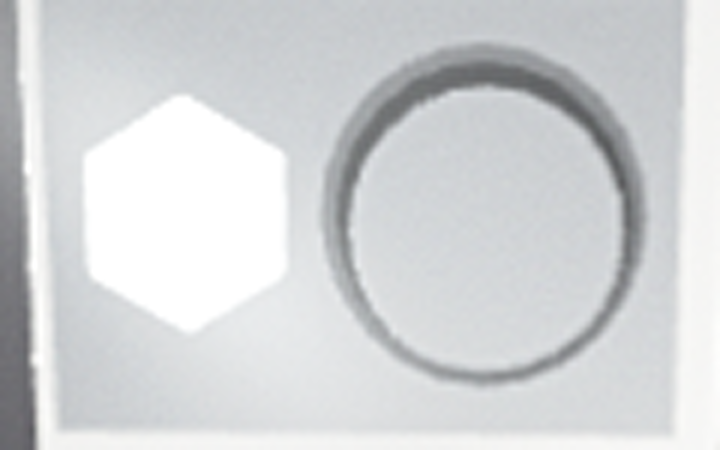

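View pics/w3b.png

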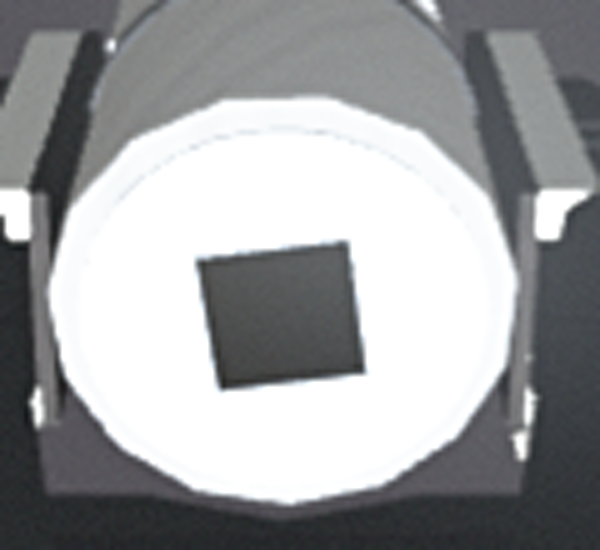

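Run:
```python
from h import *
d,c=load('pics/w3.npz')
u0,u1,v0,v1=243.7,297.7,67,124
pts=[pix2w(c,u0,95.5,.032),pix2w(c,u1,95.5,.032),pix2w(c,270.7,v0,.032),pix2w(c,270.7,v1,.032)]
print((pts[0]+pts[1])/2,np.linalg.norm(pts[0]-pts[1]),(pts[2]+pts[3])/2,np.linalg.norm(pts[2]-pts[3]))
h=[pix2w(c,229.6,300,.1895),pix2w(c,323.6,300,.1895),pix2w(c,276.6,259.4,.1895),pix2w(c,276.6,341,.1895)]
print((h[0]+h[1])/2,np.linalg.norm(h[0]-h[1]),(h[2]+h[3])/2,np.linalg.norm(h[2]-h[3]))
print(c['position'])
```

```text
[ 0.45788848 -0.28955744  0.032     ] 0.045649375815738795 [ 0.45777014 -0.29000331  0.032     ] 0.04588219477156718
[ 0.43785224 -0.38236568  0.1895    ] 0.038027932450374495 [ 0.43759082 -0.38333357  0.1895    ] 0.03799798568716701
[ 0.45486704 -0.318578    0.2922224 ]
```

>>> {"method": "send_rows", "body": {"steps": [[1,5,0,0],[2.0,9.3,-1,0],[2.0,9.3,-4,0],[2.0,9.3,-7,0],[2.0,9.3,-9,0],[2.0,9.3,-9,0],[2.0,9.3,-9,0],[2.0,9.3,-9,0],[2.0,9.3,-9,0],[2.0,9.3,-9,0]]}}

```text
clock: 9.95
position: [0.4575, -0.2913, 0.2337]
ee_rot: [[-0.26, 0.001, 0.966], [-0.966, -0.0, -0.26], [0.0, -1.0, 0.001]]
force: [-0.1, 0.2, -3.2]
gripper_width: 0.0379
```

Run:
```python
from h import *
s=env.state(); print(s['clock'],s['position'],s['force'])
cam('wrist','w4.png');cam('scene','s4.png')
p=cv2.imread('pics/s4.png'); q=cv2.imread('pics/w4.png')
cv2.imwrite('pics/m4.png',np.hstack([cv2.resize(p[200:350,110:310],(400,300)),cv2.resize(q,(400,300))]))
```

```text
9.95 [ 0.45751742 -0.29132624  0.23374139] [-0.07124563  0.21342653 -3.24464559]
```

View pics/m4.png

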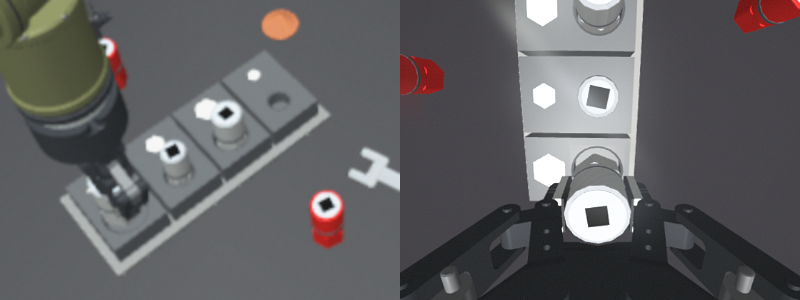

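>>> {"method": "send_rows", "body": {"steps": [[0,0,-0.4,0],[0,0,-0.8,0],[0,0,-1.2,0],[0,0,-1.6,0],[0,0,-2.0,0],[0,0,-2.3,0],[0,0,-2.6,0],[0,0,-2.8,0],[0,0,-2.8,0],[0,0,-2.8,0]]}}

```text
clock: 11.3
position: [0.4575, -0.2912, 0.2059]
ee_rot: [[-0.26, 0.001, 0.966], [-0.966, -0.0, -0.26], [0.0, -1.0, 0.001]]
force: [-1.8, 0.5, 4.4]
gripper_width: 0.0376
```

>>> {"method": "send_rows", "body": {"steps": [[0,0,0,0],[0,0,0,0],[0,0,0,0],[0,0,0,0],[0,0,0,0],[0,0,0,0],[0,0,3,0],[0,0,7,0],[0,0,11,0],[0,0,13,0]], "gripper": 1}}

```text
clock: 12.55
position: [0.4578, -0.2913, 0.3381]
ee_rot: [[-0.26, 0.003, 0.966], [-0.966, -0.002, -0.26], [0.001, -1.0, 0.004]]
force: [0.0, -0.4, 0.2]
gripper_width: 0.0853
```

Run:
```python
from h import *
p=cv2.imread('pics/t3.png')
cv2.imwrite('pics/n3.png',cv2.resize(p[215:255,165:205],None,fx=14,fy=14,interpolation=2))
d,c=load('pics/t3.npz')
g=p.astype(int).mean(2); m=np.zeros(g.shape,bool); m[226:246,176:196]=True
for t in (70,85,100,115): print(fitmask(m&(g<t),c,.045), (m&(g<t)).sum())
a=(0.47/427)
print(pix2w(c,185.5,235.5,.045), np.linalg.norm(pix2w(c,186,235,.045)-pix2w(c,185,235,.045)))
```

```text
(array([0.54751832, 0.18052326]), np.float64(0.010117763187377839), 38, (180, 231, 11, 10)) 32
(array([0.54698405, 0.18041088]), np.float64(0.01039297909532462), 29, (180, 230, 12, 11)) 64
(array([0.54652649, 0.18043122]), np.float64(0.010889691620610561), 31, (180, 230, 12, 11)) 81
(array([0.54649103, 0.18045321]), np.float64(0.011029338866194163), 31, (179, 230, 13, 11)) 84
[0.54532475 0.17965773 0.045     ] 0.002067244672076622
```

View pics/n3.png

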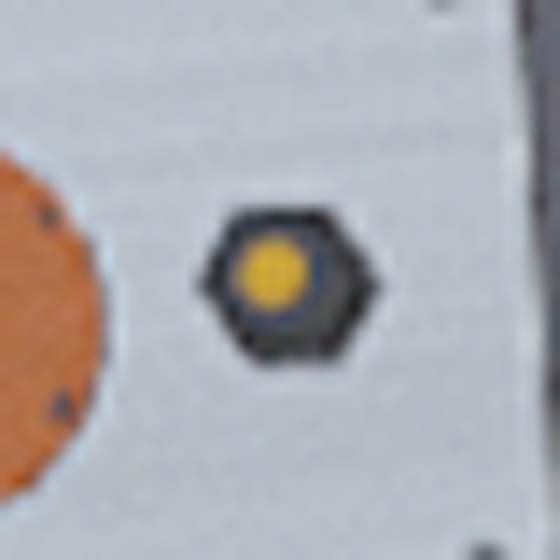

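>>> {"method": "send_rows", "body": {"steps": [[1,4,0,0],[2.5,9,0,0],[3.3,12.4,-2,0],[3.3,12.4,-4,0],[3.3,12.4,-4,0],[3.3,12.4,-4,0],[3.3,12.4,-4,0],[3.3,12.4,-4,0],[3.3,12.4,-4,0],[3.3,12.4,-4,0]], "gripper": 1}}

```text
clock: 13.8
position: [0.4907, -0.1674, 0.2982]
ee_rot: [[-0.261, 0.003, 0.965], [-0.965, -0.002, -0.26], [0.001, -1.0, 0.004]]
force: [0.3, -0.1, -0.4]
gripper_width: 0.0856
```

Run:
```python
from h import *
s=env.state(); print(s['clock'],s['position'],s['force'])
for n in ['wrist','top']:
    p,d,c=cam(n,n+'5.png'); np.savez('pics/%s5.npz'%n,d=d,**{k:np.array(v) for k,v in c.items()})
p=cv2.imread('pics/top5.png'); q=cv2.imread('pics/wrist5.png')
cv2.imwrite('pics/m5.png',np.hstack([cv2.resize(p[220:320,310:450],(400,300)),cv2.resize(q,(400,300))]))
```

```text
13.8 [ 0.49074278 -0.16739695  0.29819925] [ 0.33313386 -0.1481998  -0.44645182]
```

View pics/m5.png

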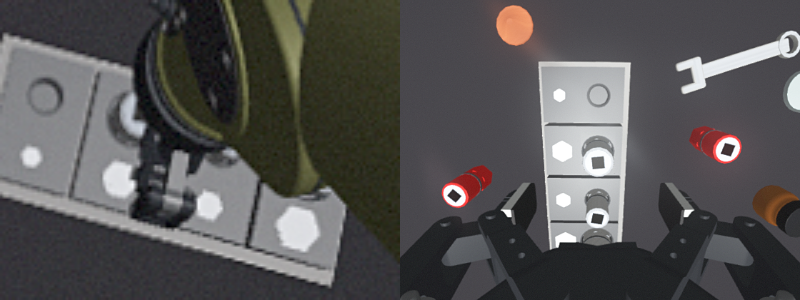

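Run:
```python
from h import *
q=cv2.imread('pics/wrist5.png')
cv2.imwrite('pics/w5c.png',cv2.resize(q[160:280,220:340],None,fx=5,fy=5,interpolation=2))
```

```text
(no output)
```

View pics/w5c.png

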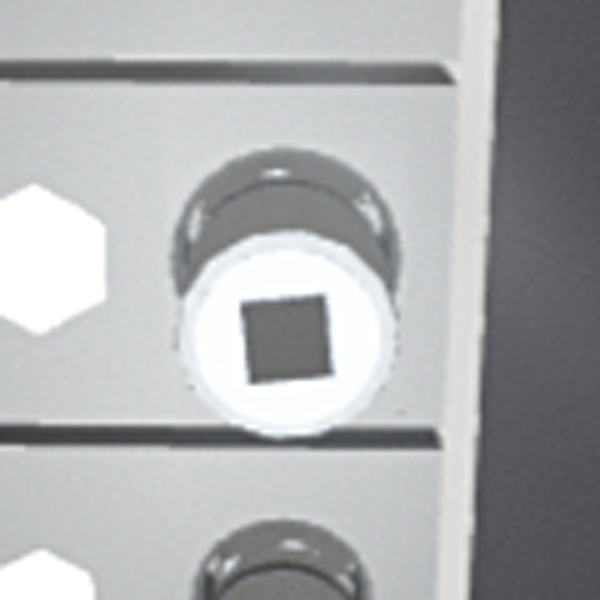

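Run:
```python
from h import *
q=cv2.imread('pics/wrist5.png'); g=q.astype(int).mean(2)
d,c=load('pics/wrist5.npz'); P=cloud(d,c)
m=np.zeros(g.shape,bool); m[204:250,252:303]=True
for t in (190,210,230): print(fitmask(m&(g>t)&(abs(P[...,2]-.073)<.006),c,.072))
for u,v in [(256,207),(300,207)]: print(pix2w(c,u,v,.072))
# square angle via minAreaRect
m=np.zeros(g.shape,bool); m[210:245,262:295]=True
cs,_=cv2.findContours((m&(g<170)).astype(np.uint8),0,1); k=max(cs,key=cv2.contourArea)
b=cv2.boxPoints(cv2.minAreaRect(k)); w=np.array([pix2w(c,u,v,.072)[:2] for u,v in b]); e=np.roll(w,-1,0)-w
print('sq ang',np.degrees(np.arctan2(e[:,1],e[:,0])),np.linalg.norm(e,axis=1),w.mean(0))
# pocket medium, wrist est of large now?
R=env.state()['ee_rot']; print(np.degrees(np.arctan2(R[1,2],R[0,2])))
```

```text
(array([ 0.49228951, -0.1660549 ]), np.float64(0.015020118289004864), 117, (256, 206, 44, 41))
(array([ 0.49218984, -0.16615344]), np.float64(0.014898156563605295), 116, (256, 207, 44, 40))
(array([ 0.49216262, -0.16612026]), np.float64(0.01467972725103891), 116, (256, 207, 43, 40))
[ 0.48186517 -0.1482915   0.072     ]
[ 0.51137902 -0.15629156  0.072     ]
sq ang [ -9.73923917 -99.69573503 170.3361404   79.38925862] [0.01190653 0.01217997 0.01210131 0.0121973 ] [ 0.49196846 -0.16662539]
-15.094194979163984
```

>>> {"method": "send_rows", "body": {"steps": [[0.1,0.05,-3,0],[0.1,0.05,-6,0],[0.1,0.05,-8,0],[0.1,0.05,-8.6,0],[0.1,0.05,-8.6,0],[0.1,0.05,-8.6,0],[0.1,0.05,-8.6,0],[0.1,0.05,-8.6,0],[0.1,0.05,-8.6,0],[0.1,0.05,-8.6,0]], "gripper": 1}}

```text
clock: 15.15
position: [0.4917, -0.1669, 0.2122]
ee_rot: [[-0.26, 0.003, 0.965], [-0.965, -0.002, -0.26], [0.001, -1.0, 0.004]]
force: [0.3, 0.4, 0.1]
gripper_width: 0.0853
```

>>> {"method": "send_rows", "body": {"steps": [[0,0,0,0],[0,0,0,0],[0,0,0,0],[0,0,0,0],[0,0,0,0],[0,0,0,0],[0,0,0,0],[0,0,0,0],[0,0,0,0],[0,0,0,0]], "gripper": -1}}

```text
clock: 16.4
position: [0.4917, -0.1668, 0.2124]
ee_rot: [[-0.26, 0.003, 0.965], [-0.965, -0.002, -0.26], [0.001, -1.0, 0.004]]
force: [-1.5, 0.4, 5.1]
gripper_width: 0.0307
```

>>> {"method": "send_rows", "body": {"steps": [[0,0,3,0],[0,0,7,0],[0.5,3,11,0.05],[1.5,8,12,0.1],[2.5,13,12,0.2],[3.5,18,12,0.26],[4.8,23,12,0.26],[5.5,25.5,12,0.26],[5.5,25.5,12,0.26],[5.5,25.5,12,0.26]]}}

```text
clock: 17.65
position: [0.5463, 0.0868, 0.3317]
ee_rot: [[-0.005, 0.002, 1.0], [-1.0, -0.003, -0.005], [0.003, -1.0, 0.002]]
force: [-0.3, -0.7, -1.8]
gripper_width: 0.0308
```

>>> {"method": "send_rows", "body": {"steps": [[0,0,0,0],[0,0,0,0],[0,0,0,0],[0,0,0,0],[0,0,0,0],[0,0,0,0],[0,0,0,0],[0,0,0,0],[0,0,0,0],[0,0,0,0]]}}

```text
clock: 18.9
position: [0.5463, 0.0868, 0.3317]
ee_rot: [[-0.005, 0.002, 1.0], [-1.0, -0.003, -0.005], [0.003, -1.0, 0.002]]
force: [-0.2, -0.4, -1.7]
gripper_width: 0.0307
```

Run:
```python
from h import *
s=env.state(); print(s['clock'],s['position'],s['force'],s['gripper_width'])
for n in ['wrist','top','scene']:
    p,d,c=cam(n,n+'6.png'); np.savez('pics/%s6.npz'%n,d=d,**{k:np.array(v) for k,v in c.items()})
```

```text
18.9 [0.54633316 0.08680294 0.33168039] [-0.16687937 -0.44616149 -1.70231091] 0.030718950248553673
```

View pics/wrist6.png

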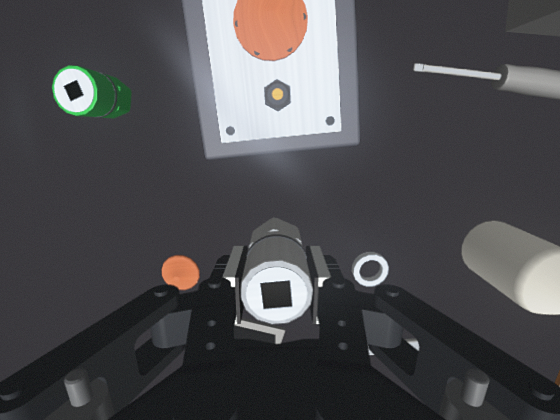

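View pics/top6.png

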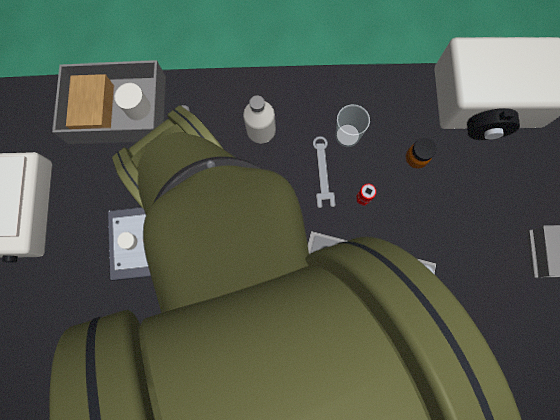

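Run:
```python
from h import *
q=cv2.imread('pics/wrist6.png')
cv2.imwrite('pics/m6.png',np.hstack([cv2.resize(q[65:125,245:310],(390,360),interpolation=2),cv2.resize(q[205:330,215:340],(400,360),interpolation=2)]))
g=q.astype(int).mean(2); d,c=load('pics/wrist6.npz'); P=cloud(d,c)
m=np.zeros(g.shape,bool); m[70:118,255:300]=True
cs,_=cv2.findContours((m&(g<150)).astype(np.uint8),0,1); k=max(cs,key=cv2.contourArea)
print(fitmask(m&(g<150),c,.036))
h=cv2.approxPolyDP(cv2.convexHull(k),2,True)[:,0]; print(h.tolist())
print('z held',P[310,275],P[270,280], 'nut',P[85,290],P[95,277])
m=np.zeros(g.shape,bool); m[255:330,236:318]=True
for t in (170,200,230): print('held',fitmask(m&(g>t)&(abs(P[...,2]-.1915)<.006),c,.1915))
m=np.zeros(g.shape,bool); m[272:315,250:300]=True
cs,_=cv2.findContours((m&(g<120)).astype(np.uint8),0,1); k=max(cs,key=cv2.contourArea)
b=cv2.boxPoints(cv2.minAreaRect(k)); w=np.array([pix2w(c,u,v,.1915)[:2] for u,v in b]); e=np.roll(w,-1,0)-w
print('sq ang',np.degrees(np.arctan2(e[:,1],e[:,0])),np.linalg.norm(e,axis=1),w.mean(0))
```

```text
(array([0.54770568, 0.18346202]), np.float64(0.011276546315069044), 80, (264, 80, 26, 31))
[[275, 80], [289, 87], [289, 103], [278, 110], [265, 103], [264, 88]]
z held [0.54573948 0.07917286 0.19134236] [0.5479472  0.09775998 0.19002492] nut [0.55914256 0.19245969 0.02934174] [0.54766448 0.18214461 0.04802193]
held (array([0.54627212, 0.08774579]), np.float64(0.014894593085637372), 190, (241, 261, 71, 63))
held (array([0.54633354, 0.08769683]), np.float64(0.014599663250959986), 205, (242, 261, 70, 62))
held (array([0.54623465, 0.08695395]), np.float64(0.01263919493135792), 162, (246, 268, 61, 53))
sq ang [   5.50456215  -84.87881929 -174.32542798   93.40273177] [0.01216767 0.01251446 0.01254463 0.01255986] [0.54618512 0.08694404]
```

View pics/m6.png

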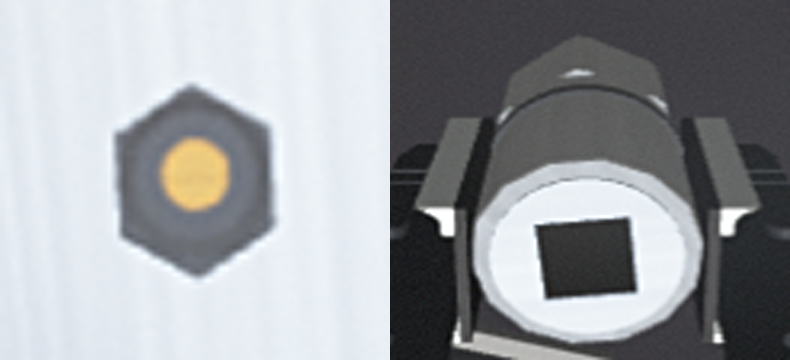

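Run:
```python
from h import *
q=cv2.imread('pics/wrist6.png'); g=q.astype(np.uint8); g=cv2.cvtColor(q,6).astype(np.float32)
d,c=load('pics/wrist6.npz')
cr=lambda X,Y,z:pix2w(c,245+X/6,65+Y/6,z)[:2]
C=[cr(192,84,.035),cr(115,132,.035),cr(120,235,.035),cr(198,277,.035),cr(273,232,.035),cr(270,125,.035)]
C=np.array(C); ctr=C.mean(0); print(ctr, np.linalg.norm(C-ctr,axis=1))
a=np.degrees(np.arctan2(*(C-ctr).T[::-1])); print(a, 'yaw mod60',((a-30+30)%60)-30)
# plate screw line, cover yaw in this view
A=pix2w(c,230,131,.03);B=pix2w(c,330,121,.03); print(np.degrees(np.arctan2(*(B-A)[1::-1])))
# subpixel fit: model hexagon rendering fit
from scipy.optimize import minimize
up=cv2.resize(q[65:125,245:310],None,fx=4,fy=4,interpolation=cv2.INTER_CUBIC).astype(int).mean(2)
H=(up<150)
def iou(x):
    ps=[]
    poly=[]
    for z in (.03,.043):
        for k in range(6):
            t=np.radians(x[2]+30+60*k); r=.011/np.cos(np.pi/6)
            w=np.array([x[0]+r*np.cos(t),x[1]+r*np.sin(t),z])
            cc=np.array(c['attitude']).T@(w-c['position'])
            poly.append(cc)
    uv=cv2.projectPoints(np.array(poly),np.zeros(3),np.zeros(3),c['mtx'],c['dist'])[0][:,0]
    uv=((uv-[245,65]+.5)*4-.5)
    h=cv2.convexHull(uv.astype(np.float32)); M=np.zeros(H.shape,np.uint8); cv2.fillPoly(M,[np.round(h*16).astype(np.int32)],1,shift=4)
    M=M>0; return -(M&H).sum()/(M|H).sum()
best=min(((iou((ctr[0]+dx,ctr[1]+dy,y)),dx,dy,y) for dx in np.arange(-.002,.0021,.0005) for dy in np.arange(-.003,.0031,.0005) for y in range(-15,16,2)))
r=minimize(iou,[ctr[0]+best[1],ctr[1]+best[2],best[3]],method='Nelder-Mead',options=dict(initial_simplex=[[ctr[0]+best[1]+a,ctr[1]+best[2]+b,best[3]+e] for a,b,e in [(0,0,0),(.0007,0,0),(0,.0007,0),(0,0,3)]]))
print(r.x,r.fun)
```

```text
[0.54811181 0.18338725] [0.01315719 0.01320302 0.01305815 0.01321148 0.01328048 0.01318475]
[  91.43362706  149.20868222 -145.92845026  -88.1260809   -31.80320715
   35.23631133] yaw mod60 [ 1.43362706 -0.79131778  4.07154974  1.8739191  -1.80320715  5.23631133]
5.2895291468566095
[0.54762766 0.18294273 3.09548209] -0.7662522539622283
```

>>> {"method": "send_rows", "body": {"steps": [[0,5,0,-0.02],[0.15,9.6,-1,-0.05],[0.15,9.6,-4,-0.05],[0.15,9.6,-6,-0.05],[0.15,9.6,-7.5,-0.05],[0.15,9.6,-7.5,-0.05],[0.15,9.6,-7.5,-0.05],[0.15,9.6,-7.5,-0.05],[0.15,9.6,-7.5,-0.05],[0.15,9.6,-7.5,-0.05]]}}

```text
clock: 20.3
position: [0.5479, 0.1828, 0.257]
ee_rot: [[-0.055, 0.002, 0.999], [-0.999, -0.003, -0.055], [0.003, -1.0, 0.002]]
force: [-0.4, -0.2, -2.1]
gripper_width: 0.0305
```

Run:
```python
from h import *
s=env.state(); print(s['clock'],s['position'],s['force'],s['gripper_width'])
for n in ['wrist','scene']:
    p,d,c=cam(n,n+'7.png'); np.savez('pics/%s7.npz'%n,d=d,**{k:np.array(v) for k,v in c.items()})
p=cv2.imread('pics/scene7.png'); q=cv2.imread('pics/wrist7.png')
cv2.imwrite('pics/m7.png',np.hstack([cv2.resize(p[120:210,280:400],(400,300),interpolation=2),cv2.resize(q[190:340,180:380],(400,300),interpolation=2)]))
```

```text
20.3 [0.54792346 0.18276788 0.25697918] [-0.40216733 -0.19104019 -2.13003766] 0.030527331058969973
```

View pics/m7.png

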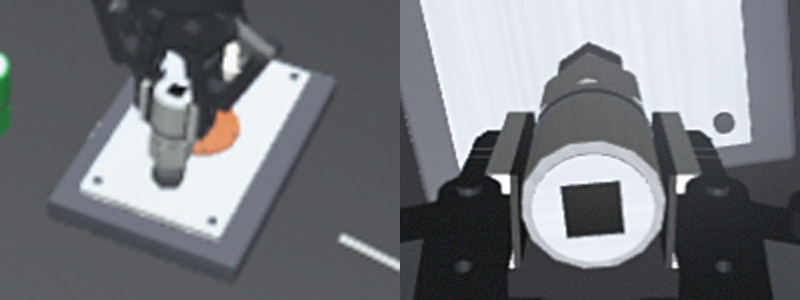

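>>> {"method": "send_rows", "body": {"steps": [[0,0,-0.3,0],[0,0,-0.6,0],[0,0,-0.8,0],[0,0,-1.0,0],[0,0,-1.1,0],[0,0,-1.2,0],[0,0,-1.3,0],[0,0,-1.4,0],[0,0,-1.4,0],[0,0,-1.4,0]]}}

```text
clock: 21.65
position: [0.5479, 0.1828, 0.2429]
ee_rot: [[-0.055, 0.002, 0.999], [-0.999, -0.003, -0.055], [0.003, -1.0, 0.002]]
force: [0.1, -0.2, -2.3]
gripper_width: 0.0306
```

>>> {"method": "send_rows", "body": {"steps": [[0,0,-0.1,0],[0,0,-0.2,0],[0,0,-0.3,0],[0,0,-0.4,0],[0,0,-0.5,0],[0,0,-0.6,0],[0,0,-0.6,0],[0,0,-0.6,0],[0,0,-0.6,0],[0,0,-0.6,0]]}}

```text
clock: 22.9
position: [0.5479, 0.1828, 0.2369]
ee_rot: [[-0.055, 0.002, 0.999], [-0.999, -0.003, -0.055], [0.003, -1.0, 0.002]]
force: [-0.5, -0.8, -1.3]
gripper_width: 0.0303
```

>>> {"method": "send_rows", "body": {"steps": [[0,0,-0.1,0],[0,0,-0.2,0],[0,0,-0.3,0],[0,0,-0.4,0],[0,0,-0.5,0],[0,0,-0.6,0],[0,0,-0.7,0],[0,0,-0.75,0],[0,0,-0.75,0],[0,0,-0.75,0]]}}

```text
clock: 24.15
position: [0.5478, 0.1828, 0.2304]
ee_rot: [[-0.055, 0.003, 0.999], [-0.999, -0.003, -0.055], [0.003, -1.0, 0.003]]
force: [-2.0, -0.5, 7.5]
gripper_width: 0.0305
```

Run:
```python
from h import *
s=env.state(); print(s['clock'],s['position'],s['force'],s['torque'],s['gripper_width'])
for n in ['wrist','scene','top']:
    p,d,c=cam(n,n+'8.png'); np.savez('pics/%s8.npz'%n,d=d,**{k:np.array(v) for k,v in c.items()})
    P=cloud(d,c)
    if n=='scene': Ps=P
    if n=='wrist': print('held top z',np.nanmedian(P[315:325,265:285,2]),P[320,275])
p=cv2.imread('pics/scene8.png'); q=cv2.imread('pics/wrist8.png')
cv2.imwrite('pics/m8.png',np.hstack([cv2.resize(p[120:340,110:400],(400,300),interpolation=2),cv2.resize(q[190:340,180:380],(400,300),interpolation=2)]))
for nm in ['large_mid','small_mid','cap_top']:
  for n in ['scene','top']:
    d,c=load('pics/%s8.npz'%n); P=cloud(d,c)
    for r in env.regions_of(nm,n)[:3]:
        w=P[r['pixels']]; w=w[~np.isnan(w[:,0])]; zt=np.percentile(w[:,2],95); t=w[w[:,2]>zt-.006]
        print(n,nm,round(r['conf'],2),np.round(r['rect']),round(zt,3),t[:,:2].mean(0).round(4))
```

```text
24.15 [0.54782055 0.18281795 0.23037587] [-2.03750547 -0.49826915  7.47859079] [-0.11259257  0.50743275  0.01360266] 0.03046571361988634
held top z 0.08973994729746881 [0.5466966  0.17075471 0.0909541 ]
scene large_mid 0.84 [268. 134. 284. 163.] 0.061 [0.3867 0.1855]
scene large_mid 0.7 [158. 288. 182. 317.] 0.073 [ 0.4595 -0.2907]
top large_mid 0.6 [410. 264. 437. 284.] 0.075 [ 0.4577 -0.2897]
top large_mid 0.48 [186. 304. 197. 321.] 0.06 [0.3956 0.1404]
top small_mid 0.69 [382. 261. 399. 275.] 0.075 [ 0.4752 -0.2284]
```

View pics/m8.png

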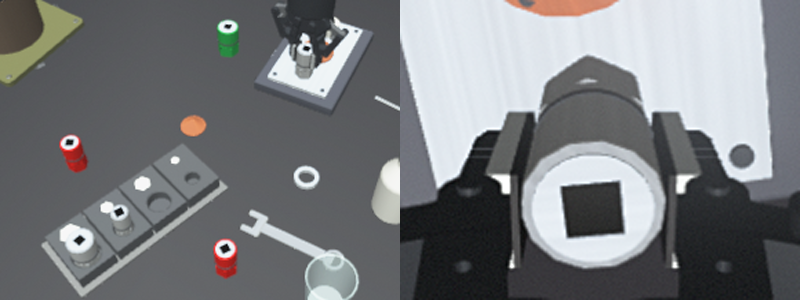

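Run:
```python
from h import *
print(env.close_job()); s=env.state(); print(s['clock'],s['position'],s['force'],s['gripper_width'])
```

```text
the job is handed in; nothing more can be done
None
the job is handed in; nothing more can be done
```

I put the large socket back in its slot and let go of it, then pushed the medium socket fully onto the uncovered nut. The job was handed in at about 24.5 s with the medium still gripped; no verdict is reported.

**Large socket:** its top is at 73–75 mm (expected 72). Both cameras place it at about (0.458 to 0.460, −0.290), matching the slot I measured at (0.458, −0.290).

**Choice of socket:** I did not physically try the small socket. Two views showed the nut at about 22–23 mm across flats, which rules out 17 mm, so I went straight to the medium. I also did not test the fit by turning it against the nut.

**Medium socket:** it slid over the bevel and hexagon with almost no force and stopped at the expected height. The TCP was at 0.2304 m, so the foot is at about 30 mm, level with the plate. It presses down with about 7.5 N, and the grip is closed on it at 30.5 mm opening. Its top measured 90 mm (expected 90).

**Other things:** the small socket is still in its slot, and the scene view shows nothing else disturbed.

**Checks that failed or disagreed:**
- The network did not report the white cap in the last pictures, as the arm partly hides it. It was unchanged in the last clear view, and the arm never went near it.
- The wrist camera read 2–3 mm off the other two in y at the cover. I got round this by measuring the held socket and its target in the same wrist picture.

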